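Tare off a lid and funnel on the bench scale

TASK

The pail lid with its twist funnel is standing on the sleeping bench scale. Wake the scale with a light fingertip tap on either of the two black corner pads at the key side of its weighing platform, then press the blue tare key, then the green print key for the ticket, each key lightly until it is down and then let up again. Grasp nothing, do not touch the lid or funnel, leave the red and yellow keys unpressed and the other loose things where they are, and finish with the hand clear.

Things in the scene. Friction and masses are not known exactly. Their poses are not given: they have to be found in the camera images.
- scale: Fixed bench scale, 345 mm deep, 310 wide; Origin: middle of its underside; x from key side to the back, y to the operator's (robot's) left. In front a white console, its face rising from 44 to 74 mm at 15 degrees, with four keys 70 mm apart, from left: red, yellow, blue, green; display and printer behind them. Behind it the steel weighing platform, 220 x 300 mm, top about 85 mm above the bench.
- pan: The weighing platform, a steel plate 220 mm (x) by 300 mm (y), axes as the scale's. Origin: centre of its underside, 14 mm below its bare top. It is sprung: pushed down it gives about 1 mm per 1.5 N, up to 8 mm, and comes up again.
- pad_left_top (a point): Centre of the top face of the black rubber corner pad at the key side, operator's left (+y), of the platform; pad 38 x 38 mm, 4 mm thick, its top level and 87 to 89 mm above the bench. A touch of about 1 to 5 N is a tap.
- pad_right_top (a point): The same for the black corner pad at the key side, operator's right (-y). Two more pads like it lie at the platform's back corners and are not meant.
- tare_top (a point): Centre of the top face of the blue tare key, 34 mm (scale y) by 28 mm, standing about 9 mm out of the sloped face; z of this point is the pressing axis outward (15 degrees from vertical, leaning toward the operator). Pressing straight down works.
- print_top (a point): The same for the green print key, the rightmost of the row.
- key_tare (a joint): Travel of the blue key (m): 0 up, 0.005 fully down; it begins to move at 2 N, is fully down at 7 N and springs back. It works from 0.002.
- key_print (a joint): Travel of the green key, the same way.
- key_zero (a joint): Travel of the yellow zero key (second from the left), the same way; not to be pressed.
- key_off (a joint): Travel of the red off key (leftmost), the same way; not to be pressed.
- lidfunnel: Galvanized pail lid, 183 mm across and 25 mm high, lying on the platform, with a grey twist funnel locked into its middle: collar 60 mm across, cone opening to 150 mm across from 112 mm up, rim 148 mm above the platform. Loose, one piece. Origin: centre of the lid's underside, z up.
- wedge: Stout red plastic tray wedge, 130 x 56 mm, 6 to 42 mm high (bystander). Origin: centre of its underside.
- chock: Blue rubber wheel chock, 140 x 85 mm, 70 mm high (bystander). Origin: centre of its underside.
- cartpin: Steel cart pin with T handle lying flat, 16 mm thick, 118 mm long, handle 70 mm (bystander). Origin: on the bench under the middle of its shank.
- spacer: Aluminium rack spacer, a tube 40 mm across and 60 mm tall standing on end (bystander). Origin: centre of its underside.
Mind the look-alikes: they are no part of the job. What is shaped like the lidfunnel but pink or purple is not meant.

How it is judged:
On the way, in this order (a step that is already met when the one before it is completed fails the run):
1. a key-side corner pad of the platform is tapped ((contact force between the fingers and pan_c1 above 0.8 N or contact force between the fingers and pan_c2 above 0.8 N)), for 0.02 s.
2. the blue tare key is pressed, the hand being off the platform (value of joint key_tare above 0.002 m and contact force between anything else and pan_c1 below 0.3 N and contact force between anything else and pan_c2 below 0.3 N), for 0.04 s.
3. the tare key is up again and the green print key is pressed (value of joint key_print above 0.002 m and value of joint key_tare below 0.001 m), for 0.04 s.
At the end, for the whole second after the job is handed in: All four keys are up (within 1 mm) and the platform is up (within 2.5 mm); lid and funnel stand still and upright where they were (within 8 mm), every bystander within 15 mm of where it was (value of joint each of key_tare, key_print, key_zero, key_off below 0.001 m and z of pan in the frame of scale above 0.0685 m and distance of lidfunnel from where it was at the start of the episode below 0.008 m and angle between lidfunnel's own z axis and vertical below 0.05 rad and linear speed of lidfunnel below 0.02 m/s and distance of each of wedge, chock, cartpin, spacer from where it was at the start of the episode below 0.015 m); the robot touches nothing.
It fails at once if the scale is touched with more than 15 N (contact force between any of the fingers, the arm and scale above 15 N).
It fails at once if the lid or funnel is touched, shifted, lifted or tipped (contact force between any of the fingers, the arm and lidfunnel above 0.5 N or (distance of lidfunnel from where it was at the start of the episode above 0.012 m or angle between lidfunnel's own z axis and vertical above 0.05 rad)).
It fails at once if the red off key or the yellow zero key is pressed (value of joint any of key_off, key_zero above 0.0015 m).
It fails at once if a key is pressed while the hand bears on the platform, or both keys at once ((contact force between the fingers and pan above 0.5 N and value of joint any of key_tare, key_print above 0.0015 m) or value of joint each of key_tare, key_print above 0.0015 m).
It fails at once if a bystander is shifted, lifted or knocked over (distance of any of wedge, chock, cartpin, spacer from where it was at the start of the episode above 0.015 m).
It also fails if it takes over 42 s, if anything falls off the work surface, if the arm or the gripper's body presses on something with over 40 N, if the wrist force passes 120 N, or if a joint passes its speed limit or range.

ROBOT

A 6-joint arm with a two-finger parallel gripper is mounted at the origin on the work surface. World frame = base frame: x ahead of the robot, y to its left, z up, the work surface at z = 0. Lengths are in m, angles in rad, forces in N, time in s.
With the tool pointing down it reaches from about 0.3 to 0.775 m from the base axis. Payload 14.6 kg.
Tool frame: the origin (TCP) lies at the very end of the fingers, on their centre line; the grasp point (between the pads) lies 19 mm behind it; z points along the fingers, y is the line along which they close (so a half turn about z gives the same grasp; the last joint's range is limited). The gripper opens to 94 mm and grips with 3 to 60 N. Pads are 16 mm wide; open, the fingers measure 119 mm over their backs; the gripper's body (75 mm by 177 mm) begins 78 mm behind the grasp point.
Start: joints at [1.037, 0.3, 1.521, -0, 1.321, -0.067], TCP at [0.248, 0.491, 0.205] pointing down, gripper open.
Joint ranges: [-3.03, 3.03], [-0.79, 2.21], [0.23, 2.52], [-1.04, 4.18], [0, 3.07], [-2.55, 2.55]. Speed limits (rad/s): [2.22, 2.22, 2.57, 3.14, 3.14, 3.14].

INTERFACE

Orientations are given as [roll, pitch, yaw] about the fixed x, y, z axes, in that order (R = Rz(yaw) Ry(pitch) Rx(roll)).
In Python, from station import ctrl gives the robot as it stands.
- The arm moves only by the tool move_arm, never from a script. Its argument "targets" is a list of rows, each a list of 6 numbers: the shift along the tool's x, y, z in units of 1000 mm (1.0 is 1000 mm), then the turn, a rotation vector about the tool's x, y, z in units of 30 degrees (1.0 is 30 degrees). In form: [[tx, ty, tz, ax, ay, az], ...]. A call has exactly 5 rows; each row is the pose to reach, as a shift and turn from the pose commanded when the call began, along the tool's axes at that moment; what a row does not reach only later rows make up. A row lasts 1/12 s, in which the tool goes at most 41.7 mm and 7.16 degrees, less where a joint would pass 70% of its speed; a pose out of reach is approached as far as the arm can. A call with a number of a shift or a turn outside -1 to 1 is refused whole. A call with a gripper value outside its range is refused whole. "fingers" is the opening, from -1 (shut) to 1 (fully open), set as the call begins (left out, the last holds). The fingers move at their own pace and stop on an object; "grip_force" is the grip in N (left out, the last holds). Time passes only in rows, so rows that repeat a pose let the fingers close, or fill a call up. It gives the time, the measured TCP pose, the force and the opening at its end, in the units of the state.
- ctrl.get_obs(): the state, without advancing time (a new reading comes with each control period).
- ctrl.camera(name): name is "side" or "top"; returns the picture (480x640x3 uint8, red, green, blue); there is no depth.
- ctrl.camera_info(name): a dict with "fx", "fy", "cx", "cy" (pixels), "rvec" (rotation vector, rad) and "tvec" (3), from world to camera coordinates, as OpenCV has them. Camera axes: x right, y down, z forward; pixel columns grow to the right and rows downward; lengths in m; the calibration is good to about 2 mm. A picture is of the moment at which its call begins. camera_info takes no time and is no camera call.
- ctrl.hand_in(): hands the job in, once; it reports no verdict.
The state is a dict: "time_s": time; "qpos": joint angles; "joint_vel": joint speeds; "tau": joint torques, N m; "ee_pos": TCP position; "eef_rot": TCP orientation; "force": force on the tool from outside, world axes, zero at the start; "moment": the same for the moment, N m; "grip_width": finger opening in m.
Only numpy, scipy, OpenCV 4.12 (cv2) and the standard library are available. Lean on these libraries where they do the work, as an engineer would, in place of code of your own. Each camera call takes 0.05 s, during which the arm holds its last target. There are 200 camera calls.

## Working session

There is one attempt and no reset: what is moved stays moved. The work goes in short steps, Python scripts to look and compute and a tool call to move; the robot and the scene stay as the last step left them, time stands still between calls to the robot, and variables do not carry over. Pictures are saved under pics/ and viewed, on a budget of 10 in all, crops included, one or two more only if the job needs it, and the job is handed in when it is done.

Besides the shell and the picture viewer there is one more tool, called in YAML: its name, and indented under it one key for each argument. move_arm: Moves the arm, as the interface text tells. Shifts and turns lie within -1 to 1; 1 stands for 1000 mm of shift or 30 degrees of turn. Its arguments: {"type":"object","properties":{"targets":{"type":"array"},"fingers":{"type":"number"},"grip_force":{"type":"number"}},"required":["targets"]}

```bash
mkdir -p pics; ls; python3 - <<'E'
from station import ctrl
import cv2
o=ctrl.get_obs(); print(o)
for n in("top","side"):
    cv2.imwrite(f"pics/{n}0.png",ctrl.camera(n)[:,:,::-1]); print(n,ctrl.camera_info(n))
E
```

```text
pics
{'time_s': 0.0, 'qpos': array([ 1.03740839e+00,  3.00449454e-01,  1.52155543e+00, -4.36721563e-05,
        1.32067264e+00, -6.65846525e-02]), 'joint_vel': array([-0.00182386, -0.00101954, -0.00028102, -0.00133686, -0.00033884,
        0.00070196]), 'tau': array([-7.84472359e-04, -5.31798577e+01, -3.52748358e+01,  7.08164927e-02,
        2.42700346e-02, -8.12656140e-05]), 'ee_pos': array([0.24739891, 0.49094184, 0.20490905]), 'eef_rot': array([-3.14050737e+00, -2.99748015e-05,  2.67480018e+00]), 'force': array([ 1.13358233,  1.35464835, -0.282402  ]), 'moment': array([ 0.01288856,  0.00331816, -0.06916437]), 'grip_width': 0.09356407991335679}
top {'fx': 486.9842782583676, 'fy': 486.9842782583676, 'cx': 314.42183244695735, 'cy': 238.6090900907649, 'rvec': array([ 2.14447219, -2.1496713 ,  0.17955396]), 'tvec': array([0.02681674, 0.55045696, 1.10092669])}
side {'fx': 581.4341442451686, 'fy': 581.4341442451686, 'cx': 319.33182165236866, 'cy': 248.3462497884132, 'rvec': array([ 2.29455749, -0.21622257,  0.10448134]), 'tvec': array([-0.55989494,  0.16360434,  1.19311576])}
```

View pics/top0.png

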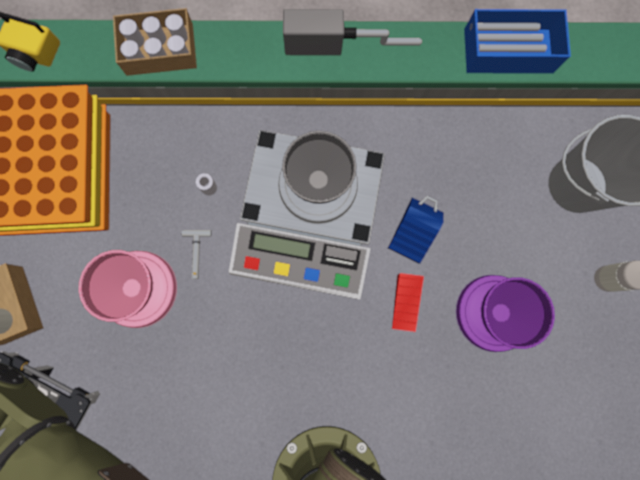

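View pics/side0.png

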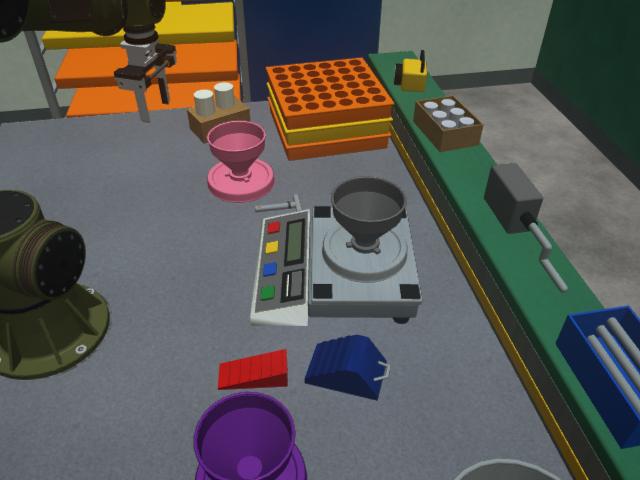

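The single scale is at about (305,215) in the top view. Its key-side pads are at (251,212) left and (361,232) right. The blue key is at (312,274) and green at (342,281). The grey funnel on the platform is the lidfunnel meant; the pink one at (125,288) and the purple one at (505,313) are look-alikes.

```bash
cat > h.py <<'E'
import cv2,numpy as np
from station import ctrl
def P(n):
    i=ctrl.camera_info(n);K=np.array([[i['fx'],0,i['cx']],[0,i['fy'],i['cy']],[0,0,1]]);R=cv2.Rodrigues(i['rvec'])[0];return K,R,i['tvec']
def ray(n,u,z):
    K,R,t=P(n);c=-R.T@t;d=R.T@np.linalg.inv(K)@[u[0],u[1],1];return c+d*(z-c[2])/d[2]
def tri(a,b):
    M=[];
    for n in("top","side"):
        K,R,t=P(n);M.append(K@np.c_[R,t])
    X=cv2.triangulatePoints(M[0],M[1],np.array(a,float),np.array(b,float))[:,0];return X[:3]/X[3]
def blob(img,lo,hi,box,k=0):
    x0,y0,x1,y1=box
    m=cv2.inRange(cv2.cvtColor(img[y0:y1,x0:x1],cv2.COLOR_BGR2HSV),np.array(lo),np.array(hi))
    n,l,s,c=cv2.connectedComponentsWithStats(m);i=1+np.argmax(s[1:,4]);return c[i]+[x0,y0],s[i,4]
E
python3 - <<'E'
from h import *
T=cv2.imread("pics/top0.png");S=cv2.imread("pics/side0.png")
C=dict(red=((0,120,80),(8,255,255)),yel=((18,90,80),(35,255,255)),blue=((100,120,80),(125,255,255)),green=((45,100,50),(85,255,255)),blk=((0,0,0),(180,255,60)))
B=dict(red=((235,250,265,275),(262,218,285,240)),yel=((268,258,295,280),(260,238,283,256)),blue=((300,264,324,285),(258,260,281,278)),green=((330,270,355,292),(255,283,278,302)),
 padL=((238,200,264,224),(309,202,334,222)),padR=((350,222,373,244),(305,280,338,302)),bL=((256,130,277,150),None),bR=((362,150,385,170),(396,280,424,301)))
for k,(a,b) in B.items():
    c=C[k if k in C else 'blk'];ta,n=blob(T,*c,a)
    z=.088 if k not in C else .067
    print(k,ta,n,'plane',ray("top",ta,z).round(4),end=' ')
    if b: sb,m=blob(S,*c,b);print(sb,m,ray("side",sb,z).round(4),'tri',tri(ta,sb).round(4))
    else: print()
# funnel rim: 
for x,y in[(319,168)]: print('rimtop',ray("top",(x,y),.233))
print('rimside',ray("side",(368,206),.233)); print('lid top',ray("top",(318,183),.11),ray("side",(365,248),.11))
big=np.hstack([cv2.resize(T[120:305,225:395],None,fx=2.35,fy=2.35,interpolation=2),cv2.resize(S[165:350,240:430],(400,435),interpolation=2)])
cv2.imwrite("pics/c.png",big);print(big.shape)
E
```

```text
red [251.40229885 262.66666667] 174 plane [0.4915 0.1694 0.067 ] [273.4516129  227.09677419] 124 [0.4927 0.1557 0.067 ] tri [0.4936 0.1709 0.0542]
yel [281.32989691 268.44845361] 194 plane [0.4782 0.1013 0.067 ] [271.55102041 247.2244898 ] 147 [0.4795 0.0877 0.067 ] tri [0.4801 0.102  0.0542]
blue [311.22222222 274.20987654] 162 plane [0.4649 0.0333 0.067 ] [269.36363636 268.95454545] 154 [0.466  0.0201 0.067 ] tri [0.4666 0.0333 0.0543]
green [341.41025641 279.99358974] 156 plane [ 0.4516 -0.0351  0.067 ] [267.15568862 292.52694611] 167 [ 0.4529 -0.0475  0.067 ] tri [ 0.4532 -0.0359  0.0549]
padL [250.62436548 211.26903553] 197 plane [0.6064 0.1706 0.088 ] [321.69230769 211.57692308] 156 [0.6072 0.1657 0.088 ] tri [0.6079 0.1711 0.0835]
padR [360.66161616 232.17676768] 198 plane [ 0.558  -0.0785  0.088 ] [321.96525097 290.50579151] 259 [ 0.5592 -0.0822  0.088 ] tri [ 0.5593 -0.0789  0.0844]
bL [266.21081081 139.28648649] 185 plane [0.7771 0.1373 0.088 ] 
bR [373.70212766 159.35106383] 188 plane [ 0.7289 -0.1118  0.088 ] [409.52 291.22] 250 [ 0.7298 -0.1161  0.088 ] tri [ 0.731  -0.1124  0.0838]
rimtop [0.66355869 0.01835463 0.233     ]
rimside [ 0.66199892 -0.0134998   0.233     ]
lid top [0.66645553 0.01789958 0.11      ] [0.66720475 0.0013985  0.11      ]
(435, 800, 3)
```

View pics/c.png

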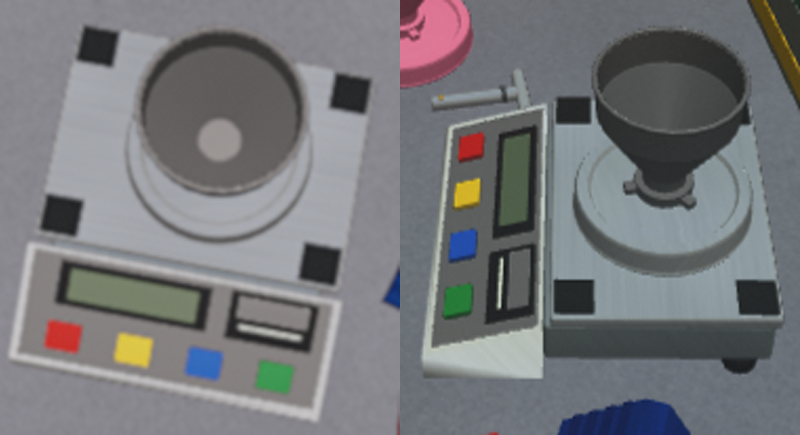

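The crop confirms the grey lidfunnel on the platform, the key-side pads at the lower-left and lower-right of the platform, and blue third and green fourth in the key row. I'll use the left pad, which is about 163 mm from the funnel axis, with the gripper's narrow side toward the funnel.

move_arm:
  targets:
    - [-0.038, -0.01, 0, 0, 0, 0.19]
    - [-0.076, -0.02, 0, 0, 0, 0.38]
    - [-0.114, -0.03, 0, 0, 0, 0.57]
    - [-0.152, -0.04, 0, 0, 0, 0.76]
    - [-0.19, -0.05, 0, 0, 0, 0.95]
  fingers: -1

```text
time_s: 0.52
ee_pos: [0.3957, 0.3595, 0.2053]
eef_rot: [-3.141, 0.0, 2.173]
force: [0.1, 0.3, 0.8]
grip_width: 0.0639
```

```bash
cat >> h.py <<'E'
def to(x,y,z,yaw=None):
    from scipy.spatial.transform import Rotation as Ro
    o=ctrl.get_obs();R=Ro.from_euler('xyz',o['eef_rot']);d=R.inv().apply(np.array([x,y,z])-o['ee_pos'])
    r=(R.inv()*Ro.from_euler('xyz',[np.pi,0,yaw])).as_rotvec(degrees=True)/30 if yaw is not None else 0
    print(o['time_s'],o['ee_pos'].round(4),o['eef_rot'].round(3),'F',o['force'].round(2),o['grip_width'].round(3),'\nshift',d.round(4),'turn',np.round(r,3))
E
python3 -c "
from h import *
to(.606,.175,.2,1.92)"
```

```text
Traceback (most recent call last):
  File "h.py", line 20, in to
    print(o['time_s'],o['ee_pos'].round(4),o['eef_rot'].round(3),'F',o['force'].round(2),o['grip_width'].round(3),'\nshift',d.round(4),'turn',np.round(r,3))
                                                                                         ^^^^^^^^^^^^^^^^^^^^^
AttributeError: 'float' object has no attribute 'round'
```

```bash
sed -i "s/o\['grip_width'\].round(3)/round(o['grip_width'],4)/" h.py
python3 -c "
from h import *
to(.606,.175,.16,1.92)"
```

```text
0.5167 [0.3957 0.3595 0.2053] [-3.141  0.     2.173] F [0.06 0.27 0.84] 0.0639 
shift [-0.2711  0.0689  0.0453] turn [-0.001  0.     0.483]
```

move_arm:
  targets:
    - [-0.035, 0.009, 0, 0, 0, 0.09]
    - [-0.07, 0.018, 0, 0, 0, 0.18]
    - [-0.105, 0.027, 0, 0, 0, 0.27]
    - [-0.14, 0.036, 0, 0, 0, 0.36]
    - [-0.175, 0.045, 0.0, 0, 0, 0.48]

```text
time_s: 0.93
ee_pos: [0.5325, 0.2413, 0.2052]
eef_rot: [-3.141, 0.0, 1.924]
force: [0.1, 1.0, 1.2]
grip_width: 0.0309
```

```bash
python3 -c "
from h import *
to(.606,.175,.14,1.92)"
```

```text
0.9333 [0.5325 0.2413 0.2052] [-3.141  0.     1.924] F [0.12 0.96 1.22] 0.0309 
shift [-0.0877  0.0461  0.0652] turn [-0.001  0.     0.007]
```

move_arm:
  targets:
    - [-0.03, 0.015, 0.0, 0, 0, 0]
    - [-0.06, 0.03, 0.01, 0, 0, 0]
    - [-0.088, 0.046, 0.035, 0, 0, 0]
    - [-0.088, 0.046, 0.065, 0, 0, 0]
    - [-0.088, 0.046, 0.065, 0, 0, 0]

```text
time_s: 1.35
ee_pos: [0.6034, 0.1745, 0.134]
eef_rot: [-3.132, -0.001, 1.924]
force: [-0.7, 0.2, -1.2]
grip_width: 0.0008
```

```bash
python3 - <<'E'
from h import *
to(.606,.175,.1,1.92)
T=ctrl.camera("top")[:,:,::-1];S=ctrl.camera("side")[:,:,::-1]
big=np.hstack([cv2.resize(T[90:290,190:390],(400,400)),cv2.resize(S[100:300,240:440],(400,400))])
cv2.imwrite("pics/d.png",big)
E
```

```text
1.35 [0.6034 0.1745 0.134 ] [-3.132e+00 -1.000e-03  1.924e+00] F [-0.68  0.2  -1.23] 0.0008 
shift [-0.0004  0.0029  0.0339] turn [-0.018 -0.002  0.007]
```

View pics/d.png

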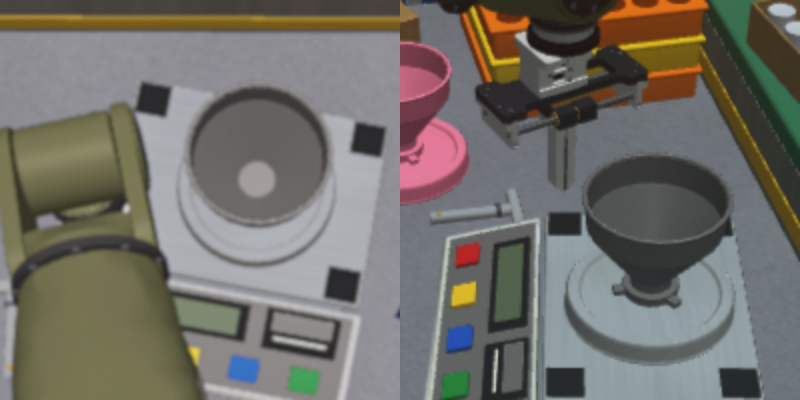

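The hand is above the left pad (crop 565,222), closed and well clear of the funnel. Next is the descent.

move_arm:
  targets:
    - [0, 0, 0.01, 0, 0, 0]
    - [0, 0, 0.02, 0, 0, 0]
    - [0, 0, 0.03, 0, 0, 0]
    - [0, 0, 0.035, 0, 0, 0]
    - [0, 0, 0.035, 0, 0, 0]

```text
time_s: 1.87
ee_pos: [0.6045, 0.1765, 0.1041]
eef_rot: [-3.14, -0.0, 1.926]
force: [0.2, -0.4, 0.6]
grip_width: 0.0005
```

move_arm:
  targets:
    - [0, 0, 0.004, 0, 0, 0]
    - [0, 0, 0.006, 0, 0, 0]
    - [0, 0, 0.008, 0, 0, 0]
    - [0, 0, 0.008, 0, 0, 0]
    - [0, 0, 0.008, 0, 0, 0]

```text
time_s: 2.28
ee_pos: [0.6052, 0.1763, 0.0975]
eef_rot: [3.142, 0.0, 1.926]
force: [-0.3, 0.4, 0.2]
grip_width: -0.0002
```

move_arm:
  targets:
    - [0, 0, 0.002, 0, 0, 0]
    - [0, 0, 0.004, 0, 0, 0]
    - [0, 0, 0.006, 0, 0, 0]
    - [0, 0, 0.007, 0, 0, 0]
    - [0, 0, 0.007, 0, 0, 0]

```text
time_s: 2.7
ee_pos: [0.605, 0.1763, 0.0901]
eef_rot: [-3.141, -0.0, 1.926]
force: [-0.5, 0.2, 0.0]
grip_width: 0.0005
```

move_arm:
  targets:
    - [0, 0, 0.001, 0, 0, 0]
    - [0, 0, 0.001, 0, 0, 0]
    - [0, 0, 0.002, 0, 0, 0]
    - [0, 0, 0.002, 0, 0, 0]
    - [0, 0, 0.002, 0, 0, 0]

```text
time_s: 3.12
ee_pos: [0.6052, 0.1764, 0.0886]
eef_rot: [3.141, -0.0, 1.926]
force: [-0.1, 0.4, 1.3]
grip_width: 0.0001
```

move_arm:
  targets:
    - [0, 0, 0.001, 0, 0, 0]
    - [0, 0, 0.002, 0, 0, 0]
    - [0, 0, 0.002, 0, 0, 0]
    - [0, 0, 0.002, 0, 0, 0]
    - [0, 0, 0.002, 0, 0, 0]

```text
time_s: 3.53
ee_pos: [0.6052, 0.1764, 0.0866]
eef_rot: [3.141, 0.0, 1.926]
force: [-2.1, -1.2, 4.2]
grip_width: 0.0001
```

move_arm:
  targets:
    - [0, 0, 0.0005, 0, 0, 0]
    - [0, 0, 0.001, 0, 0, 0]
    - [0, 0, 0.001, 0, 0, 0]
    - [0, 0, 0.001, 0, 0, 0]
    - [0, 0, 0.001, 0, 0, 0]

```text
time_s: 3.95
ee_pos: [0.6052, 0.1764, 0.0856]
eef_rot: [3.141, -0.0, 1.926]
force: [-2.0, -0.3, 5.7]
grip_width: 0.0006
```

The tap registered at about 4–5.5 N with 2–3 mm of give. Now lift and back away toward the keys.

move_arm:
  targets:
    - [0, 0, -0.01, 0, 0, 0]
    - [0, 0, -0.03, 0, 0, 0]
    - [0, 0, -0.055, 0, 0, 0]
    - [0, 0, -0.08, 0, 0, 0]
    - [0, 0, -0.08, 0, 0, 0]

```text
time_s: 4.37
ee_pos: [0.6069, 0.1768, 0.1711]
eef_rot: [3.134, 0.001, 1.926]
force: [0.9, 0.6, 0.5]
grip_width: 0.0003
```

```bash
python3 -c "
from h import *
to(.462,.15,.165,1.7)
to(.462,.034,.165,1.45)"
```

```text
4.3667 [0.6069 0.1768 0.1711] [3.134e+00 1.000e-03 1.926e+00] F [0.93 0.62 0.46] 0.0003 
shift [ 0.0253 -0.1452  0.005 ] turn [0.014 0.    0.432]
4.3667 [0.6069 0.1768 0.1711] [3.134e+00 1.000e-03 1.926e+00] F [0.93 0.62 0.46] 0.0003 
shift [-0.0835 -0.1855  0.0048] turn [ 0.014 -0.002  0.909]
```

move_arm:
  targets:
    - [0.006, -0.035, 0, 0, 0, 0.1]
    - [0.012, -0.07, 0, 0, 0, 0.2]
    - [0.018, -0.105, 0, 0, 0, 0.3]
    - [0.005, -0.135, 0, 0, 0, 0.45]
    - [-0.02, -0.16, 0, 0, 0, 0.6]

```text
time_s: 4.78
ee_pos: [0.4597, 0.1026, 0.1653]
eef_rot: [-3.141, -0.0, 1.611]
force: [0.6, -1.7, -0.1]
grip_width: 0.0003
```

```bash
python3 -c "
from h import *
to(.462,.034,.13,1.45)"
```

```text
4.7833 [0.4597 0.1026 0.1653] [-3.141 -0.     1.611] F [ 0.62 -1.68 -0.08] 0.0003 
shift [-0.0686 -0.0004  0.0353] turn [-0.001 -0.     0.307]
```

move_arm:
  targets:
    - [-0.025, 0, 0, 0, 0, 0.15]
    - [-0.05, 0, 0, 0, 0, 0.3]
    - [-0.0685, 0, 0.01, 0, 0, 0.3]
    - [-0.0685, 0, 0.035, 0, 0, 0.3]
    - [-0.0685, 0, 0.035, 0, 0, 0.3]

```text
time_s: 5.2
ee_pos: [0.4632, 0.0327, 0.1273]
eef_rot: [-3.137, 0.001, 1.453]
force: [-0.4, 0.3, -0.9]
grip_width: 0.0004
```

```bash
python3 - <<'E'
from h import *
S=ctrl.camera("side")[:,:,::-1]
to(.462,.034,.08,1.45)
cv2.imwrite("pics/e.png",cv2.resize(S[140:340,200:460],(780,600)))
E
```

```text
5.25 [0.4638 0.0333 0.1291] [-3.138  0.     1.454] F [-0.46  0.5   2.  ] 0.0001 
shift [ 0.0005 -0.0017  0.0491] turn [-0.007  0.001  0.008]
```

View pics/e.png

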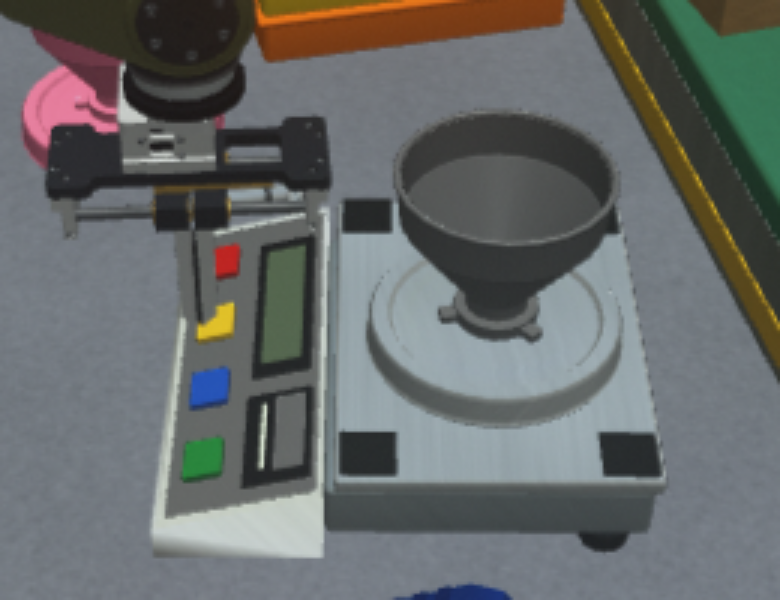

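The tip at crop (203,320) is still 70 mm above the keys, so parallax puts it over yellow in this view. I'll go lower and check numerically.

move_arm:
  targets:
    - [0, 0, 0.01, 0, 0, 0]
    - [0, 0, 0.022, 0, 0, 0]
    - [0, 0, 0.034, 0, 0, 0]
    - [0, 0, 0.045, 0, 0, 0]
    - [0, 0, 0.045, 0, 0, 0]

```text
time_s: 5.67
ee_pos: [0.4643, 0.0341, 0.0842]
eef_rot: [-3.14, 0.0, 1.456]
force: [0.1, 0.0, -1.2]
grip_width: 0.0002
```

```bash
python3 - <<'E'
from h import *
S=ctrl.camera("side")[:,:,::-1];o=ctrl.get_obs();i=ctrl.camera_info("side");K,R,t=P("side")
to(.462,.034,.08,1.45)
pr=lambda p:cv2.projectPoints(np.array([p],float),i['rvec'],i['tvec'],K,None)[0].ravel()
print('tip px',pr(o['ee_pos']),'key at z.06',pr((.466,.033,.06)))
cv2.imwrite("pics/f.png",cv2.resize(S[200:320,230:350],(600,600),interpolation=2))
E
```

```text
5.7167 [0.4647 0.034  0.0853] [-3.141  0.     1.456] F [-0.46 -0.07  0.52] 0.0008 
shift [-0.0003 -0.0027  0.0053] turn [-0.002  0.     0.011]
tip px [267.4906625  258.27673693] key at z.06 [268.76754469 267.18136873]
```

View pics/f.png

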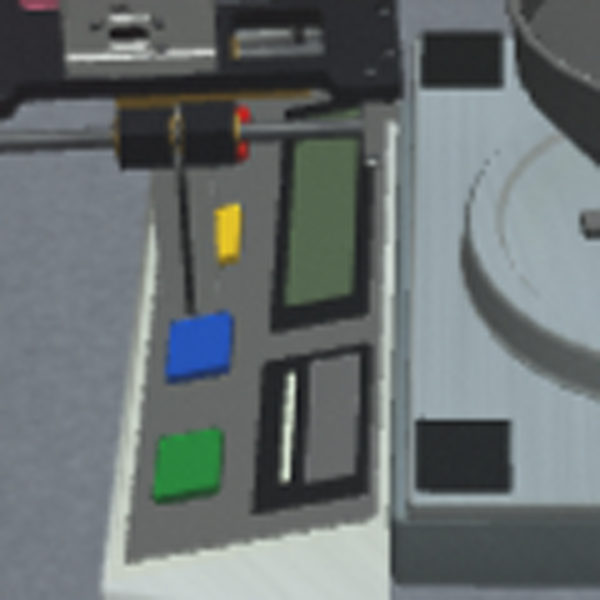

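Blue is directly below the tip (crop 200,347). The tip at (191,313) is about 25 mm above it, which agrees with the projection. Descending in small steps.

move_arm:
  targets:
    - [0, 0, 0.004, 0, 0, 0]
    - [0, 0, 0.008, 0, 0, 0]
    - [0, 0, 0.012, 0, 0, 0]
    - [0, 0, 0.016, 0, 0, 0]
    - [0, 0, 0.016, 0, 0, 0]

```text
time_s: 6.13
ee_pos: [0.4646, 0.0335, 0.0688]
eef_rot: [-3.141, 0.0, 1.455]
force: [-1.2, -0.4, -0.0]
grip_width: 0.0003
```

move_arm:
  targets:
    - [0, 0, 0.001, 0, 0, 0]
    - [0, 0, 0.002, 0, 0, 0]
    - [0, 0, 0.003, 0, 0, 0]
    - [0, 0, 0.003, 0, 0, 0]
    - [0, 0, 0.003, 0, 0, 0]

```text
time_s: 6.55
ee_pos: [0.4649, 0.0335, 0.0665]
eef_rot: [3.142, -0.0, 1.455]
force: [-0.2, -0.3, 0.1]
grip_width: 0.0003
```

move_arm:
  targets:
    - [0, 0, 0.001, 0, 0, 0]
    - [0, 0, 0.002, 0, 0, 0]
    - [0, 0, 0.002, 0, 0, 0]
    - [0, 0, 0.002, 0, 0, 0]
    - [0, 0, 0.002, 0, 0, 0]

```text
time_s: 6.97
ee_pos: [0.4649, 0.0335, 0.0645]
eef_rot: [3.142, -0.0, 1.455]
force: [0.4, 1.0, -0.3]
grip_width: 0.0005
```

move_arm:
  targets:
    - [0, 0, 0.001, 0, 0, 0]
    - [0, 0, 0.0015, 0, 0, 0]
    - [0, 0, 0.0015, 0, 0, 0]
    - [0, 0, 0.0015, 0, 0, 0]
    - [0, 0, 0.0015, 0, 0, 0]

```text
time_s: 7.38
ee_pos: [0.4649, 0.0335, 0.0629]
eef_rot: [3.142, 0.0, 1.455]
force: [0.2, -0.5, -0.5]
grip_width: 0.0009
```

move_arm:
  targets:
    - [0, 0, 0.001, 0, 0, 0]
    - [0, 0, 0.0015, 0, 0, 0]
    - [0, 0, 0.0015, 0, 0, 0]
    - [0, 0, 0.0015, 0, 0, 0]
    - [0, 0, 0.0015, 0, 0, 0]

```text
time_s: 7.8
ee_pos: [0.4649, 0.0335, 0.0615]
eef_rot: [-3.142, 0.0, 1.455]
force: [-0.1, -0.1, -0.3]
grip_width: 0.0006
```

move_arm:
  targets:
    - [0, 0, 0.001, 0, 0, 0]
    - [0, 0, 0.0015, 0, 0, 0]
    - [0, 0, 0.0015, 0, 0, 0]
    - [0, 0, 0.0015, 0, 0, 0]
    - [0, 0, 0.0015, 0, 0, 0]

```text
time_s: 8.22
ee_pos: [0.4651, 0.0335, 0.0601]
eef_rot: [3.141, -0.0, 1.455]
force: [1.2, -1.4, 4.4]
grip_width: 0.0004
```

move_arm:
  targets:
    - [0, 0, 0.0005, 0, 0, 0]
    - [0, 0, 0.001, 0, 0, 0]
    - [0, 0, 0.001, 0, 0, 0]
    - [0, 0, 0.001, 0, 0, 0]
    - [0, 0, 0.001, 0, 0, 0]

```text
time_s: 8.63
ee_pos: [0.4651, 0.0335, 0.059]
eef_rot: [3.141, -0.0, 1.455]
force: [2.1, -0.5, 3.8]
grip_width: 0.0003
```

move_arm:
  targets:
    - [0, 0, 0.0005, 0, 0, 0]
    - [0, 0, 0.001, 0, 0, 0]
    - [0, 0, 0.001, 0, 0, 0]
    - [0, 0, 0.001, 0, 0, 0]
    - [0, 0, 0.001, 0, 0, 0]

```text
time_s: 9.05
ee_pos: [0.465, 0.0335, 0.058]
eef_rot: [3.141, -0.0, 1.455]
force: [1.2, -0.1, 5.9]
grip_width: 0.0006
```

move_arm:
  targets:
    - [0, 0, 0.0005, 0, 0, 0]
    - [0, 0, 0.001, 0, 0, 0]
    - [0, 0, 0.001, 0, 0, 0]
    - [0, 0, 0.001, 0, 0, 0]
    - [0, 0, 0.001, 0, 0, 0]

```text
time_s: 9.47
ee_pos: [0.4652, 0.0335, 0.0572]
eef_rot: [3.141, -0.0, 1.455]
force: [1.2, -1.5, 5.7]
grip_width: 0.0002
```

```bash
python3 - <<'E'
from h import *
S=ctrl.camera("side")[:,:,::-1]
to(.466,.033,.057)
c=lambda n,lo,hi,b:print(n,*blob(S,lo,hi,b))
c('green',(45,100,50),(85,255,255),(255,283,278,302));c('blue',(100,120,80),(125,255,255),(258,258,281,280))
cv2.imwrite("pics/g.png",cv2.resize(S[230:310,240:320],(600,600),interpolation=2))
E
```

```text
9.5167 [0.4652 0.0335 0.0572] [ 3.141 -0.     1.455] F [ 1.73 -0.54  7.42] 0.0004 
shift [-0.0004  0.0008  0.0002] turn 0
green [267.15568862 292.52694611] 167
blue [270.69333333 272.02666667] 75
```

View pics/g.png

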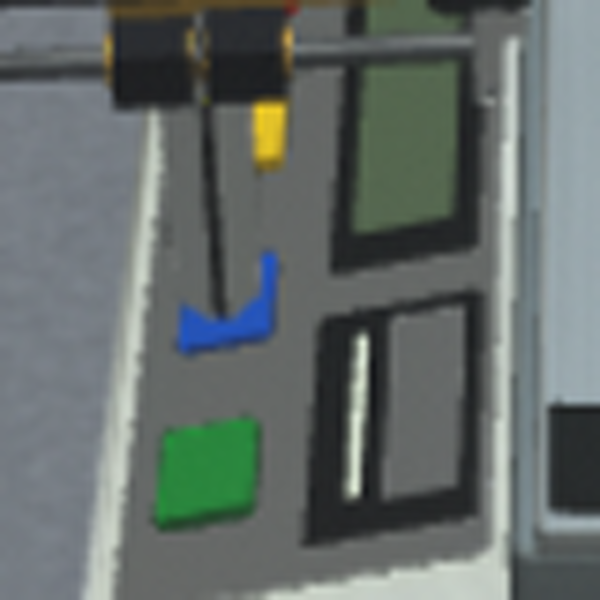

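The fingertip sits on the blue key (crop 225,320), which is depressed at about 6.5 N with an estimated 3.5–4 mm of travel. Lifting and moving over to green.

move_arm:
  targets:
    - [0, 0, -0.005, 0, 0, 0]
    - [0, 0, -0.015, 0, 0, 0]
    - [0, 0, -0.03, 0, 0, 0]
    - [0, 0, -0.035, 0, 0, 0]
    - [0, 0, -0.035, 0, 0, 0]

```text
time_s: 9.93
ee_pos: [0.4653, 0.0335, 0.0932]
eef_rot: [3.14, -0.0, 1.455]
force: [-0.7, -0.0, 0.3]
grip_width: 0.0006
```

```bash
python3 -c "
from h import *
to(.4505,-.0355,.08,1.45)"
```

```text
9.9333 [0.4653 0.0335 0.0932] [ 3.14  -0.     1.455] F [-0.71 -0.04  0.31] 0.0006 
shift [-0.0703 -0.0068  0.0131] turn [ 0.003 -0.     0.009]
```

move_arm:
  targets:
    - [-0.02, -0.002, 0, 0, 0, 0]
    - [-0.04, -0.004, 0, 0, 0, 0]
    - [-0.06, -0.006, 0, 0, 0, 0]
    - [-0.07, -0.007, 0, 0, 0, 0]
    - [-0.07, -0.007, 0, 0, 0, 0]

```text
time_s: 10.35
ee_pos: [0.4493, -0.0364, 0.0916]
eef_rot: [-3.141, 0.0, 1.453]
force: [-0.0, 0.2, -0.0]
grip_width: 0.0003
```

move_arm:
  targets:
    - [0, 0, 0.006, 0, 0, 0]
    - [0, 0, 0.012, 0, 0, 0]
    - [0, 0, 0.018, 0, 0, 0]
    - [0, 0, 0.024, 0, 0, 0]
    - [0, 0, 0.024, 0, 0, 0]

```text
time_s: 10.77
ee_pos: [0.4492, -0.0346, 0.0664]
eef_rot: [-3.139, -0.0, 1.456]
force: [0.4, 0.3, 1.2]
grip_width: 0.0005
```

```bash
python3 - <<'E'
from h import *
S=ctrl.camera("side")[:,:,::-1]
to(.4505,-.0355,.062,1.45)
print(blob(S,(100,120,80),(125,255,255),(258,258,281,280)))
cv2.imwrite("pics/i.png",cv2.resize(S[240:320,240:320],(600,600),interpolation=2))
E
```

```text
10.8167 [ 0.4495 -0.0348  0.0671] [-3.14  -0.     1.455] F [-0.31 -0.38  0.46] 0.0004 
shift [-0.0006  0.0011  0.0051] turn [-0.003 -0.     0.01 ]
(array([272.86567164, 268.35820896]), np.int32(67))
```

View pics/i.png

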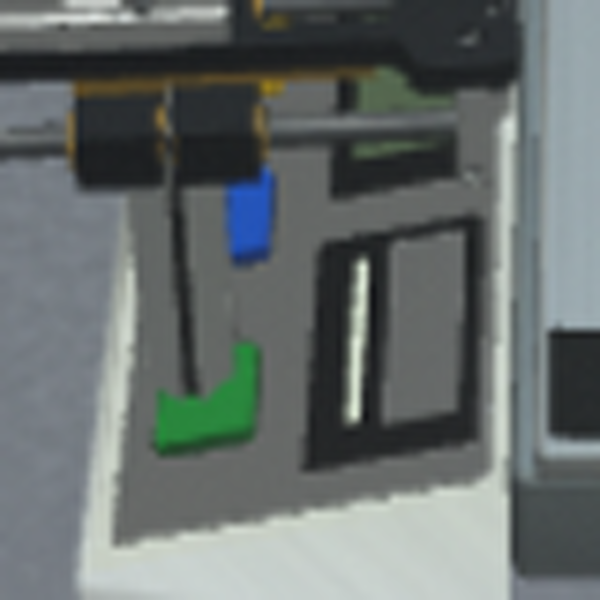

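The tip is just above the green key (crop 195,395). Pressing, with a 2 mm correction toward the key's middle.

move_arm:
  targets:
    - [0, 0.001, 0.001, 0, 0, 0]
    - [0, 0.002, 0.002, 0, 0, 0]
    - [0, 0.002, 0.004, 0, 0, 0]
    - [0, 0.002, 0.005, 0, 0, 0]
    - [0, 0.002, 0.005, 0, 0, 0]

```text
time_s: 11.23
ee_pos: [0.4518, -0.0354, 0.0628]
eef_rot: [-3.141, 0.0, 1.455]
force: [-0.7, -0.0, 0.6]
grip_width: 0.0005
```

move_arm:
  targets:
    - [0, 0, 0.0005, 0, 0, 0]
    - [0, 0, 0.001, 0, 0, 0]
    - [0, 0, 0.0015, 0, 0, 0]
    - [0, 0, 0.002, 0, 0, 0]
    - [0, 0, 0.002, 0, 0, 0]

```text
time_s: 11.65
ee_pos: [0.452, -0.0355, 0.061]
eef_rot: [3.141, 0.0, 1.455]
force: [0.4, -0.1, 2.7]
grip_width: 0.0007
```

move_arm:
  targets:
    - [0, 0, 0.0005, 0, 0, 0]
    - [0, 0, 0.001, 0, 0, 0]
    - [0, 0, 0.001, 0, 0, 0]
    - [0, 0, 0.001, 0, 0, 0]
    - [0, 0, 0.001, 0, 0, 0]

```text
time_s: 12.07
ee_pos: [0.4521, -0.0355, 0.0601]
eef_rot: [3.141, 0.0, 1.455]
force: [1.5, -0.9, 5.1]
grip_width: 0.0008
```

move_arm:
  targets:
    - [0, 0, 0.0005, 0, 0, 0]
    - [0, 0, 0.001, 0, 0, 0]
    - [0, 0, 0.001, 0, 0, 0]
    - [0, 0, 0.001, 0, 0, 0]
    - [0, 0, 0.001, 0, 0, 0]

```text
time_s: 12.48
ee_pos: [0.4519, -0.0354, 0.059]
eef_rot: [3.141, 0.0, 1.455]
force: [2.0, -1.0, 4.4]
grip_width: 0.0003
```

move_arm:
  targets:
    - [0, 0, 0.0005, 0, 0, 0]
    - [0, 0, 0.001, 0, 0, 0]
    - [0, 0, 0.001, 0, 0, 0]
    - [0, 0, 0.001, 0, 0, 0]
    - [0, 0, 0.001, 0, 0, 0]

```text
time_s: 12.9
ee_pos: [0.452, -0.0355, 0.058]
eef_rot: [3.141, 0.0, 1.455]
force: [0.9, -1.0, 5.1]
grip_width: 0.0001
```

```bash
python3 -c "
from h import *
to(.4505,-.0355,.057,1.45)"
```

```text
12.9 [ 0.452  -0.0355  0.058 ] [3.141 0.    1.455] F [ 0.91 -1.01  5.09] 0.0001 
shift [-0.0002 -0.0015  0.001 ] turn [0.001 0.    0.009]
```

move_arm:
  targets:
    - [0, 0, 0.0005, 0, 0, 0]
    - [0, 0, 0.001, 0, 0, 0]
    - [0, 0, 0.001, 0, 0, 0]
    - [0, 0, 0.001, 0, 0, 0]
    - [0, 0, 0.001, 0, 0, 0]

```text
time_s: 13.32
ee_pos: [0.4521, -0.0355, 0.0571]
eef_rot: [3.141, 0.0, 1.455]
force: [2.2, -1.1, 5.9]
grip_width: 0.0006
```

move_arm:
  targets:
    - [0, 0, -0.005, 0, 0, 0]
    - [0, 0, -0.02, 0, 0, 0]
    - [0, 0, -0.045, 0, 0, 0]
    - [0, 0, -0.07, 0, 0, 0]
    - [0, 0, -0.09, 0, 0, 0]

```text
time_s: 13.73
ee_pos: [0.4513, -0.0353, 0.1482]
eef_rot: [-3.141, -0.0, 1.455]
force: [0.3, -0.5, 0.4]
grip_width: 0.0006
```

move_arm:
  targets:
    - [0, -0.02, -0.02, 0, 0, 0]
    - [0, -0.05, -0.04, 0, 0, 0]
    - [0, -0.08, -0.05, 0, 0, 0]
    - [0, -0.08, -0.05, 0, 0, 0]
    - [0, -0.08, -0.05, 0, 0, 0]

```text
time_s: 14.15
ee_pos: [0.3717, -0.0261, 0.1975]
eef_rot: [3.14, 0.0, 1.455]
force: [0.3, -0.4, -0.4]
grip_width: 0.0008
```

```bash
python3 - <<'E'
from h import *
S=ctrl.camera("side")[:,:,::-1];T=ctrl.camera("top")[:,:,::-1]
to(.45,-.03,.2)
A=cv2.imread("pics/side0.png");B=cv2.imread("pics/top0.png")
for n,a,b,(x0,y0,x1,y1) in(("lid side",A,S,(315,172,415,285)),("lid top",B,T,(278,130,360,222)),("wedge/chock side",A,S,(215,330,395,402)),("pin side",A,S,(250,192,305,215)),("spacer/pin top",B,T,(178,170,222,282))):
    print(n,cv2.absdiff(a,b)[y0:y1,x0:x1].max(2).__gt__(30).sum())
cv2.imwrite("pics/j.png",np.hstack([cv2.resize(S,(400,300)),cv2.resize(T,(400,300))]))
E
```

```text
14.25 [ 0.3725 -0.0262  0.1966] [-3.141 -0.     1.455] F [-1.14 -0.28 -0.5 ] 0.0004 
shift [ 0.0052  0.0774 -0.0035] turn 0
lid side 0
lid top 0
wedge/chock side 0
pin side 113
spacer/pin top 0
```

View pics/j.png

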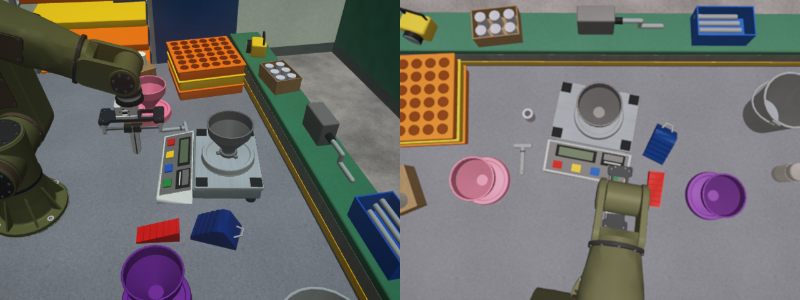

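The hand is clear of the scale, all keys look up, and the lid and bystanders are unchanged. The pin difference in the side view comes from the gripper being in front of it.

```bash
python3 -c "
from station import ctrl
print(ctrl.hand_in())"
```

```text
the job is handed in; nothing more can be done
None
```

I tapped the left key-side pad, pressed and released the blue tare key, then the green print key. I then drew the hand back and handed the job in at about 14.3 s of the 42 s allowed.

- **Forces:** the pad tap reached about 5.7 N, a little over the suggested 1–5 N. Blue peaked at about 7.4 N and green at about 5.9 N, well under the 15 N limit.
- **Key travel:** I could not read the key joints. From fingertip height and the force rise, I estimate about 4 mm on each key, against the 2 mm needed.
- **Final check against the first pictures:** lid and funnel, wedge, chock, spacer and pin show no changed pixels, except the pin in the side view (113 pixels). The gripper was in front of it there, and the top view shows it unmoved.
- **At hand-in:** all four keys look up in the last pictures, and the hand was clear with only sensor noise on the wrist force.

The hand-in gave no verdict. I viewed 8 pictures.

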